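# Raise a ratchet shelf to its upper rung and load it

### The arm

A 6-joint arm with a two-finger parallel gripper is mounted at the origin on a cart in front of the work surface, level with it; the furniture and walls round the work are solid. World frame = base frame: x ahead of the robot, y to its left, z up, the work surface at z = 0. Lengths are in m, angles in rad, forces in N, time in s.
With the tool pointing down it reaches from about 0.325 to 0.85 m from the base axis. Payload 15.5 kg.
Tool frame: the origin (TCP) lies at the very end of the fingers, on their centre line; the grasp point (between the pads) lies 19 mm behind it; z points along the fingers, y is the direction in which the jaws open and shut (so a half turn about z gives the same grasp; the last joint's range is limited). The gripper opens to 91 mm and grips with 3 to 60 N. Pads are 32 mm wide; open, the fingers measure 118 mm over their backs; the gripper's body (76 mm by 178 mm) begins 60 mm behind the grasp point.
Start: joints at [-1.317, 0.494, 1.345, -0, 1.302, -0.096], TCP at [0.214, -0.587, 0.214] pointing down, gripper open.
Joint ranges: [-2.91, 2.91], [-0.82, 2.16], [0.22, 2.67], [-1.22, 4.37], [0.12, 2.79], [-3.08, 3.08]. Speed limits (rad/s): [1.89, 1.89, 2.57, 3.01, 3.01, 3.01].

### API

Orientations are given as [roll, pitch, yaw] about the fixed x, y, z axes, in that order (R = Rz(yaw) Ry(pitch) Rx(roll)).
In Python, from bench import bot gives the robot as it stands.
- The arm moves only by the shell command python3 -m inch 'ROWS' [FORCE]. ROWS is JSON, a list of rows, each a list of 7 numbers: the closure, from 0 (fully open) to 1 (shut), then the shift along the tool's x, y, z normalised to -1 to 1, where 1 is 0.5 m, then the turn, a rotation vector about the tool's x, y, z normalised to -1 to 1, where 1 is 90 degrees. In form: [[claw, tx, ty, tz, ax, ay, az], ...]. A call has exactly 10 rows; each row is the pose to reach, as a shift and turn from the pose commanded when the call began, along the tool's axes at that moment; what a row does not reach only later rows make up. A row lasts 1/10 s, in which the tool goes at most 50 mm and 8.59 degrees, less where a joint would pass 70% of its speed; a pose out of reach is approached as far as the arm can. A call with a number of a shift or a turn outside -1 to 1 is refused whole. A call with a gripper value outside its range is refused whole. The fingers move at their own pace and stop on an object; FORCE is the grip in N (left out, the last holds). Time passes only in rows, so rows that repeat a pose let the fingers close, or fill a call up. It gives the time, the measured TCP pose, the force and the opening at its end, in the units of the state.
- bot.get_state(): the state, without advancing time (a new reading comes with each control period).
- bot.snapshot(name): name is "side" or "top" or "wrist"; returns the picture (384x512x3 uint8, red, green, blue); there is no depth.
- bot.get_calibration(name): a dict with "fovy" (degrees; the focal length in pixels is half the picture's height over the tangent of half this angle, whatever the lens; pixels are square), "cx", "cy" (the principal point, pixels), "k1" (the pictures are not rectified: a ray, as slopes to the right and down, at radius r is drawn at 1 + k1 r^2 times it, then the intrinsics apply), "T" (4x4, takes a point from camera to world coordinates). Camera axes: x right, y down, z forward; pixel columns grow to the right and rows downward; lengths in m; the calibration is good to about 2 mm. A picture is of the moment at which its call begins: read the wrist's pose just before it. get_calibration takes no time and is no camera call; for the wrist camera it gives the pose at the moment of the call.
- bot.finish_job(): hands the job in, once; it reports no verdict.
Trained networks look in the newest picture that a camera, given by its name, has taken for a name from the list of things; names that differ only in an ending like _2 or _b are one class to them, and where a whole thing is asked for, a point or a joint stands for the part that bears it (a point fixed in the world has none). Each returns a list of dicts, best first, with "conf" (0 to 1); they miss things now and then, are a little off and sometimes report something else, mostly with a low value. They report only what shows in the picture. A call takes as long as a camera call. They do not tell look-alikes from the thing itself.
- bot.masks_of(camera, target): "pixels" (384x512 bool, what is visible of it).
- bot.mark_of(camera, target): "at" ([x, y, z] in m, in world coordinates, good to about 4 mm: a listed point, or the origin of a listed thing).
The state is a dict: "clock": time; "joint_pos": joint angles; "joint_vel": joint speeds; "joint_efforts": joint torques, N m; "tcp_pos": TCP position; "orientation": TCP orientation; "wrist_force": force on the tool from outside, world axes, zero at the start; "torque": the same for the moment, N m; "grip_width": finger opening in m.
Only numpy, scipy, OpenCV 4.12 (cv2) and the standard library are available. Lean on these libraries where they do the work, as an engineer would, in place of code of your own. Each camera call takes 0.05 s, during which the arm holds its last target.

### The job

Lift the sliding white shelf of the small stand by its black grip, past both rungs, until the red pawl has dropped in over the upper rung, touching the rubber stop above only lightly. Then lower the shelf gently, never letting it fall, until it hangs by its pawl on the upper rung, and let go of it. Last, stand the amber bottle upright in the middle of the blue ring on the raised shelf, and leave the other bottle where it is.

Things in the scene. Friction and masses are not known exactly. Their poses are not given: they have to be found in the camera images.
- stand: Grey base plate 235 x 200 x 12 mm, fixed, with two aluminium uprights (to 270 mm high, 72 mm apart) near its rear. Origin: on the underside of the base, midway between the uprights; x points to the stand's rear (the plate reaches from x = -185 to +50 mm), y to its left as seen from its front, z up. Shelf and grip stand on the -x side of the uprights.
- rung_strip: Fixed carrier of the yellow ladder strip between the uprights; same frame as the stand. The strip (6 mm steel rungs 50 mm apart, black rubber stop above) is clamped up to 20 mm above or below its middle setting, which this pose does NOT show: find it by feel. Over 12 N on the rubber stop damages it; it yields about 1 mm per 8 N.
- shelf (a joint): Height of the sliding shelf in m above its lowest position (0, its start), up positive. About 0.55 kg, 1 N friction: it falls if let go unlatched. With the strip in its middle setting it hangs on the lower rung at 0.045, on the upper at 0.095 and meets the rubber stop at 0.1075, all shifted by the strip's unknown setting.
- shelf_grip (a point): Point to grasp on the black upright grip at the shelf's left: a rubber block 26 mm (along the stand's x) by 18 mm (along the stand's y), 50 mm tall, on the shelf. The point is on its middle axis, 16 mm below its top and 34 mm above the white shelf. Axes as the stand's. It rises with the shelf.
- shelf_spot (a point): Centre of the blue ring (52 mm across, flat) on the top face of the shelf, 107 mm to the right of the grip; the bottle stands here. Axes as the stand's; z is up. The shelf plate is 145 x 200 mm, 8 mm thick.
- stain_bottle: Loose amber bottle with a black cap, 33 mm across, 77 mm tall (body to 61 mm, then the 20 mm cap), about 0.09 kg. Origin at the centre of its underside, z up.
- reagent_bottle: Loose pale clear bottle with a black cap, 38 mm across, 93 mm tall; not to be moved. Origin at the centre of its underside, z up.
- pawl_pivot (a point): Pivot of the red gravity pawl on the shelf (seesaw with a heavy tail, 45 mm long), moves with the shelf. Each rung pushes the tip down with under 1 N as the shelf rises; the tip drops back when the shelf is about 10 mm above its seat on that rung, i.e. about 3 mm before the stop is met at the upper one. From then on the shelf can only come down onto that rung.
Things that resemble listed ones, but are neither listed nor needed, are in the scene too. Leave any pink look-alike of the stain_bottle alone.

How it is judged:
By the outcome, as a careful person would: the job done as asked, in the order asked, and still so for the second after the job is handed in, with the robot touching nothing.
It also fails if it takes over 72 s, if anything falls off the work surface, if the arm or the gripper's body presses on something with over 40 N, if the wrist force passes 120 N, or if a joint passes its speed limit or range.

## Working session

There is one attempt and no reset: what is moved stays moved. The work goes in short steps, Python scripts to look and compute and a shell command to move; the robot and the scene stay as the last step left them, time stands still between calls to the robot, and variables do not carry over. Pictures are saved under pics/ and viewed, and the job is handed in when it is done.

```bash
ls -la; mkdir -p pics
python3 - <<'E'
from bench import bot
import cv2,json
s=bot.get_state(); print({k:s[k] for k in s})
for n in("side","top","wrist"):
    im=bot.snapshot(n); cv2.imwrite(f"pics/a_{n}.png",im[:,:,::-1])
    c=bot.get_calibration(n); print(n,c['fovy'],c['cx'],c['cy'],c['k1'],c['T'])
E
```

```text
total 12
drwxr-xr-x  3 agent agent 4096 Dec  6 10:45 .
drwxr-xr-x 23 root  root  4096 Dec  6 10:45 ..
drwxr-xr-x  2 agent agent 4096 Dec  6 10:45 pics
{'clock': 0.0, 'joint_pos': array([-1.31646719e+00,  4.94177467e-01,  1.34614068e+00,  2.35225682e-05,
        1.30250491e+00, -9.55053687e-02]), 'joint_vel': array([ 0.00073042,  0.00020331,  0.00067024, -0.00181502, -0.00070642,
       -0.0002468 ]), 'joint_efforts': array([ 3.46099478e-03, -8.78811479e+01, -3.81846535e+01,  7.09167891e-02,
        5.33344096e-02, -1.56702995e-04]), 'tcp_pos': array([ 0.21412353, -0.58676433,  0.21333859]), 'orientation': array([-3.14037003e+00, -1.39900628e-04,  3.49828172e-01]), 'wrist_force': array([0.28911735, 0.16612529, 0.16274363]), 'torque': array([ 0.02694775, -0.00635448,  0.00086693]), 'grip_width': 0.09090609747029538}
side 48.03504666767752 258.43298583232763 190.28600765519076 -0.12989428226533808 [[ 0.99554691 -0.01858407  0.09241744  0.41435595]
 [-0.09251036 -0.38100936  0.91993136 -1.05040856]
 [ 0.01811584 -0.92438439 -0.38103191  0.54294722]
 [ 0.          0.          0.          1.        ]]
top 47.61286017998916 264.7986424517468 195.13648732891187 -0.16168795815960105 [[ 0.02630792 -0.9894367   0.14255844  0.34293254]
 [-0.99919923 -0.03032775 -0.02609831  0.02911292]
 [ 0.0301461  -0.14175769 -0.98944225  1.28312556]
 [ 0.          0.          0.          1.        ]]
wrist 65.61458054215865 257.37038374907274 192.594746255977 -0.06065398132921446 [[ 3.43309316e-01 -9.08675995e-01 -2.37585036e-01  2.80626726e-01]
 [-9.39222391e-01 -3.32113212e-01 -8.69604159e-02 -5.62853230e-01]
 [ 1.13713018e-04  2.52999507e-01 -9.67466401e-01  3.85025769e-01]
 [ 0.00000000e+00  0.00000000e+00  0.00000000e+00  1.00000000e+00]]
```

View pics/a_side.png

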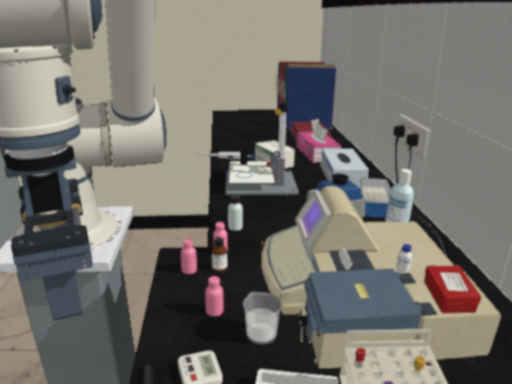

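View pics/a_top.png

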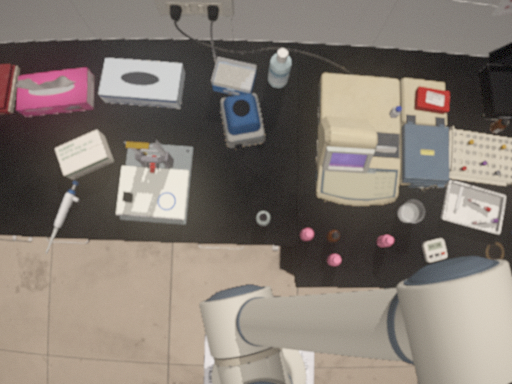

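View pics/a_wrist.png

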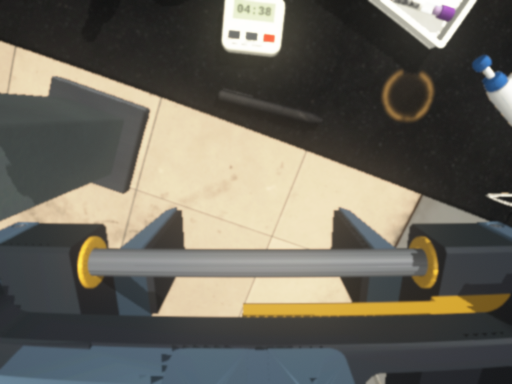

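```bash
cat > h.py <<'E'
from bench import bot
import numpy as np, cv2
def proj(c,P):
    T=np.array(c['T']); p=T[:3,:3].T@(np.array(P)-T[:3,3]); s=p[:2]/p[2]; f=192/np.tan(np.radians(c['fovy'])/2)
    s=s*(1+c['k1']*(s@s)); return np.array([c['cx'],c['cy']])+f*s
def ray(c,uv):
    f=192/np.tan(np.radians(c['fovy'])/2); d=(np.array(uv,float)-[c['cx'],c['cy']])/f; s=d.copy()
    for _ in range(30): s=d/(1+c['k1']*(s@s))
    T=np.array(c['T']); v=T[:3,:3]@np.array([*s,1]); return T[:3,3],v/np.linalg.norm(v)
def tri(l):
    A=np.zeros((3,3));b=np.zeros(3)
    for o,d in l:
        M=np.eye(3)-np.outer(d,d);A+=M;b+=M@o
    x=np.linalg.solve(A,b); return x,[np.linalg.norm((np.eye(3)-np.outer(d,d))@(x-o)) for o,d in l]
E
python3 - <<'E'
from h import *
np.set_printoptions(precision=4,suppress=True)
for cam in("side","top"):
    c=bot.get_calibration(cam)
    for t in("stand","shelf_grip","shelf_spot","stain_bottle","reagent_bottle","pawl_pivot"):
        for r in bot.mark_of(cam,t)[:4]: print(cam,t,round(r['conf'],2),np.array(r['at']),proj(c,r['at']).round())
E
```

```text
side stand 0.63 [0.6256 0.3167 0.0016] [280. 183.]
side shelf_grip 0.8 [0.4975 0.3872 0.0808] [242. 155.]
side shelf_spot 0.6 [0.4943 0.2817 0.0427] [242. 176.]
side stain_bottle 0.67 [ 0.3992 -0.3587  0.0004] [213. 311.]
side stain_bottle 0.66 [ 0.4103 -0.2089 -0.0016] [218. 270.]
side stain_bottle 0.55 [ 0.3442 -0.208  -0.0005] [189. 270.]
side stain_bottle 0.54 [ 0.4137 -0.1307 -0.0053] [220. 254.]
side reagent_bottle 0.65 [ 0.4562  0.0009 -0.0002] [235. 227.]
side pawl_pivot 0.69 [0.6005 0.3157 0.0689] [273. 165.]
top stand 0.76 [ 0.6226  0.3207 -0.0008] [158. 161.]
top shelf_grip 0.64 [0.5029 0.3908 0.081 ] [125. 196.]
top shelf_spot 0.73 [0.4949 0.2788 0.0504] [166. 201.]
top stain_bottle 0.66 [ 0.4091 -0.2081 -0.0033] [332. 237.]
top stain_bottle 0.63 [ 0.4147 -0.1233 -0.0014] [304. 234.]
top stain_bottle 0.49 [ 0.4005 -0.3581 -0.0022] [381. 241.]
top reagent_bottle 0.66 [0.4558 0.0008 0.0023] [262. 219.]
top pawl_pivot 0.57 [0.6009 0.3232 0.0689] [152. 163.]
top pawl_pivot 0.57 [0.6248 0.3165 0.0008] [159. 160.]
```

Candidates for the amber bottle (side picture): pink (189,258), pink (220,237), brown with a black cap (219,253), pink (214,297). Others: a clear white bottle (235,213) and a brown ring (top, 497,252). By the description I choose the brown one at side (219,253), top (333,237). The grip is the only black block on the shelf, at top (128,197). Next is a close crop to check.

Run:
```python
import cv2,numpy as np
a=cv2.imread('pics/a_side.png');b=cv2.imread('pics/a_top.png')
p=cv2.resize(a[215:325,165:265],(390,429),interpolation=cv2.INTER_CUBIC)
q=cv2.resize(b[135:235,80:200],(400,333),interpolation=cv2.INTER_CUBIC)
o=np.zeros((429,790,3),np.uint8);o[:,:390]=p;o[:333,390:]=q;cv2.imwrite('pics/crop1.png',o)
```

```text
(no output)
```

View pics/crop1.png

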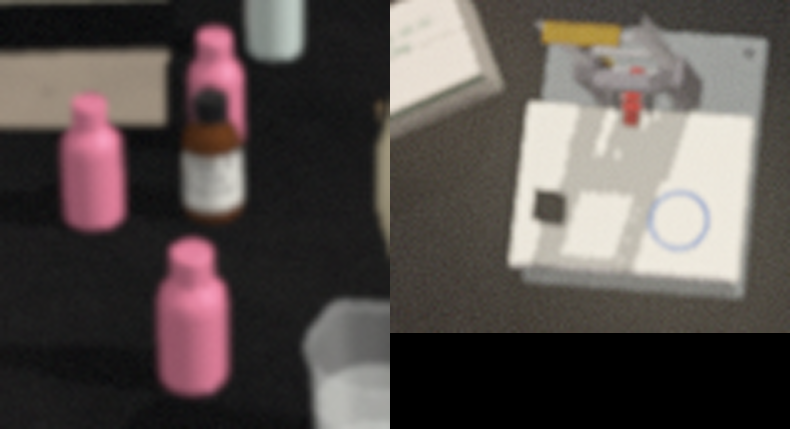

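The crop confirms it: side (219,253) is a brown bottle with a label and black cap, and the other three are pink. The grip is the black block at top (128,197), and the blue ring is at (167,201). Now I'll go towards the stand, turning so the wrist camera ends up on its front side.

```bash
python3 -m inch '[[0,0.715,-0.676,-0.08,0,0,-0.95],[0,0.715,-0.676,-0.08,0,0,-0.95],[0,0.715,-0.676,-0.08,0,0,-0.95],[0,0.715,-0.676,-0.08,0,0,-0.95],[0,0.715,-0.676,-0.08,0,0,-0.95],[0,0.715,-0.676,-0.08,0,0,-0.95],[0,0.715,-0.676,-0.08,0,0,-0.95],[0,0.715,-0.676,-0.08,0,0,-0.95],[0,0.715,-0.676,-0.08,0,0,-0.95],[0,0.715,-0.676,-0.08,0,0,-0.95]]' 30
python3 - <<'E'
from h import *
np.set_printoptions(precision=4,suppress=True)
s=bot.get_state();print(s['joint_pos'])
# next: to (0.45,0.30,0.26) yaw 3.09 in tool axes
from scipy.spatial.transform import Rotation as Ro
R=Ro.from_euler('xyz',s['orientation']);d=np.array([.43,.30,.26])-s['tcp_pos']
print(R.inv().apply(d)/.5, (R.inv()*Ro.from_euler('xyz',[np.pi,0,3.09])).as_rotvec()/(np.pi/2))
E
```

```text
clock: 1.75
tcp_pos: [0.4349, -0.1449, 0.2544]
orientation: [3.141, 0.0, 1.849]
wrist_force: [0.8, 0.1, -0.2]
grip_width: 0.0913
[-0.4521  0.2135  1.6773  0.0002  1.2502 -0.73  ]
[ 0.8583  0.2346 -0.0114] [ 0.0002  0.0004 -0.7903]
```

```bash
python3 -m inch '[[0,0.858,0.234,0,0,0,-0.77],[0,0.858,0.234,0,0,0,-0.77],[0,0.858,0.234,0,0,0,-0.77],[0,0.858,0.234,0,0,0,-0.77],[0,0.858,0.234,0,0,0,-0.77],[0,0.858,0.234,0,0,0,-0.77],[0,0.858,0.234,0,0,0,-0.77],[0,0.858,0.234,0,0,0,-0.77],[0,0.858,0.234,0,0,0,-0.77],[0,0.858,0.234,0,0,0,-0.77]]'
cat >> h.py <<'E'
from scipy.spatial.transform import Rotation as Ro
np.set_printoptions(precision=4,suppress=True)
def look(tag,targets,cams=("wrist",)):
    s=bot.get_state(); print('tcp',s['tcp_pos'],s['orientation'],'F',s['wrist_force'])
    for n in cams:
        c=bot.get_calibration(n); im=bot.snapshot(n); cv2.imwrite(f"pics/{tag}_{n}.png",im[:,:,::-1])
        for t in targets:
            for r in bot.mark_of(n,t)[:4]: print(n,t,round(r['conf'],2),np.array(r['at']),proj(c,r['at']).round())
def to(P,yaw):
    s=bot.get_state();R=Ro.from_euler('xyz',s['orientation'])
    print('go',R.inv().apply(np.array(P)-s['tcp_pos'])/.5,(R.inv()*Ro.from_euler('xyz',[np.pi,0,yaw])).as_rotvec()/(np.pi/2))
E
python3 - <<'E'
from h import *
look('b',("stand","shelf_grip","shelf_spot","pawl_pivot","rung_strip"),("wrist",))
print(bot.get_calibration('wrist')['T'])
E
```

```text
clock: 2.75
tcp_pos: [0.4316, 0.3022, 0.2538]
orientation: [3.14, 0.0, 3.056]
wrist_force: [0.3, -0.0, 0.5]
grip_width: 0.0913
tcp [0.4316 0.3022 0.2538] [3.14   0.0004 3.0562] F [ 0.3116 -0.0325  0.5129]
wrist stand 0.7 [0.6245 0.318  0.0022] [277. 284.]
wrist stand 0.61 [0.5973 0.3167 0.0656] [278. 291.]
wrist shelf_grip 0.82 [0.5026 0.3893 0.0801] [332. 227.]
wrist pawl_pivot 0.96 [0.5972 0.3188 0.0655] [280. 291.]
[[ 0.0908  0.9633  0.2525  0.3609]
 [ 0.9959 -0.0876 -0.024   0.3028]
 [-0.001   0.2536 -0.9673  0.4256]
 [ 0.      0.      0.      1.    ]]
```

View pics/b_wrist.png

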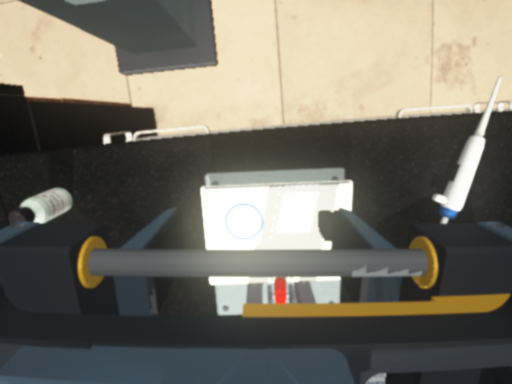

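The wrist picture shows the shelf's front edge from (201,188) to (353,180), the blue ring at (244,222), the black grip at (332,227) and the red pawl at (280,290). Now I'll measure the yaw and heights.

Run:
```python
from h import *
im=cv2.imread('pics/b_wrist.png')
cv2.imwrite('pics/b_crop.png',cv2.resize(im[165:310,190:370],(720,580),interpolation=cv2.INTER_CUBIC))
c=bot.get_calibration('wrist')
def onz(uv,z):
    o,d=ray(c,uv);return o+d*(z-o[2])/d[2]
a=onz((203,188),.047);b=onz((352,181),.047);print(a,b,np.linalg.norm(a-b),'yaw',np.degrees(np.arctan2(-(b-a)[0],(b-a)[1])))
ct=bot.get_calibration('top');cs=bot.get_calibration('side')
print('ring',tri([ray(c,(244,221.5)),ray(ct,(166.5,201))]), )
for n in('wrist','top','side'):
    m=bot.masks_of(n,'shelf_grip')
    for r in m[:2]:
        ys,xs=np.nonzero(r['pixels']);print(n,r['conf'],xs.min(),xs.max(),ys.min(),ys.max(),xs.mean(),ys.mean(),len(xs))
```

```text
[0.447 0.223 0.047] [0.4553 0.4181 0.047 ] 0.19536611457445696 yaw -2.420755301724657
ring (array([0.4924, 0.2738, 0.0651]), [np.float64(0.000948591505844588), np.float64(0.0009485915058445091)])
wrist 0.8 200 351 180 303 272.95059125492713 226.4400953341278 10909
side 0.96 229 284 152 184 257.6340206185567 170.63328424153167 1358
```

View pics/b_crop.png

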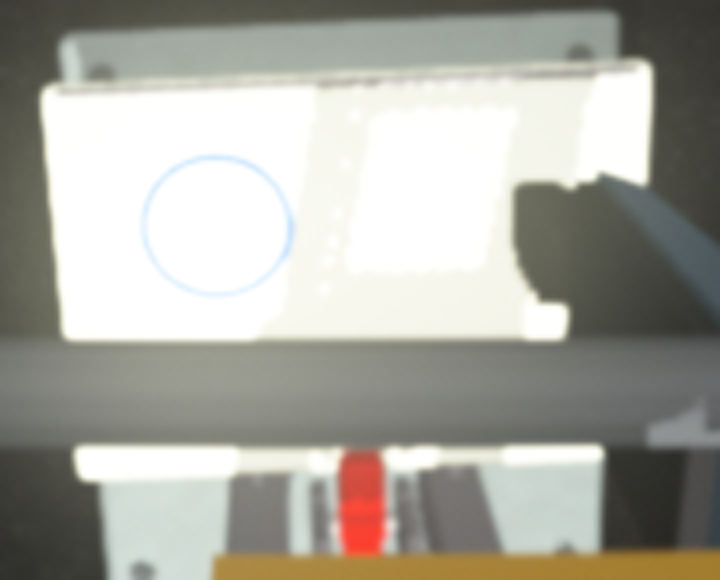

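Run:
```python
from h import *
to((.501,.389,.15),3.097)
```

```text
go [-0.1202  0.1962  0.2083] [ 0.0001  0.0001 -0.0298]
```

```bash
python3 -m inch '[[0.2,-0.12,0.196,0.05,0,0,-0.03],[0.4,-0.12,0.196,0.1,0,0,-0.03],[0.4,-0.12,0.196,0.15,0,0,-0.03],[0.4,-0.12,0.196,0.2,0,0,-0.03],[0.4,-0.12,0.196,0.208,0,0,-0.03],[0.4,-0.12,0.196,0.208,0,0,-0.03],[0.4,-0.12,0.196,0.208,0,0,-0.03],[0.4,-0.12,0.196,0.208,0,0,-0.03],[0.4,-0.12,0.196,0.208,0,0,-0.03],[0.4,-0.12,0.196,0.208,0,0,-0.03]]'
python3 - <<'E'
from h import *
look('c',("shelf_grip","shelf_spot","pawl_pivot","stand"),("wrist","top","side"))
to((.501,.389,.0615),3.097)
im=cv2.imread('pics/c_wrist.png')
E
```

```text
clock: 4.2
tcp_pos: [0.5008, 0.3898, 0.1508]
orientation: [3.141, 0.001, 3.099]
wrist_force: [-0.0, 0.4, 0.4]
grip_width: 0.0548
tcp [0.5008 0.3898 0.1508] [3.1409 0.001  3.0986] F [-0.0152  0.3556  0.4157]
wrist shelf_grip 0.59 [0.5015 0.39   0.0829] [258. 203.]
wrist shelf_spot 0.81 [0.4929 0.2756 0.0508] [137. 190.]
wrist stand 0.63 [0.6242 0.3201 0.0005] [205. 282.]
top shelf_grip 0.81 [0.5031 0.3888 0.0829] [125. 195.]
top shelf_spot 0.97 [0.4976 0.2804 0.051 ] [165. 200.]
top pawl_pivot 0.57 [0.5987 0.321  0.0697] [152. 164.]
top pawl_pivot 0.41 [0.628  0.3157 0.0002] [160. 159.]
top stand 0.8 [0.627  0.3216 0.0005] [158. 159.]
side shelf_grip 0.6 [0.496  0.3852 0.0785] [241. 156.]
side shelf_spot 0.94 [0.4929 0.2788 0.0452] [242. 176.]
side pawl_pivot 0.93 [0.6015 0.3201 0.0682] [273. 165.]
side stand 0.77 [0.6274 0.3185 0.0016] [280. 183.]
side stand 0.52 [ 0.4547  0.0016 -0.0032] [234. 228.]
go [-0.001  -0.0015  0.1768] [-0.     -0.      0.0011]
```

View pics/c_wrist.png

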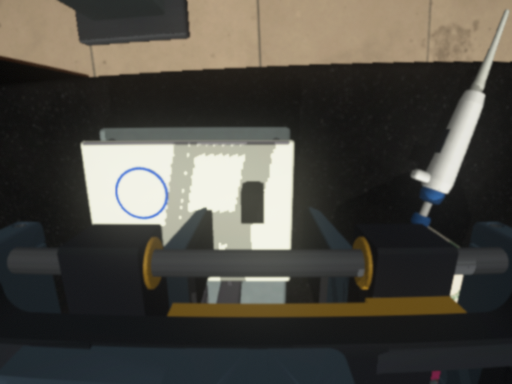

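The grip stands between the fingers at (252,203), and the jaw midpoint is about 258. Descending and closing.

```bash
python3 -m inch '[[0.4,0,-0.002,0.04,0,0,0],[0.4,0,-0.002,0.08,0,0,0],[0.4,0,-0.002,0.12,0,0,0],[0.4,0,-0.002,0.15,0,0,0],[0.4,0,-0.002,0.177,0,0,0],[0.4,0,-0.002,0.177,0,0,0],[0.4,0,-0.002,0.177,0,0,0],[1,0,-0.002,0.177,0,0,0],[1,0,-0.002,0.177,0,0,0],[1,0,-0.002,0.177,0,0,0]]' 25
python3 -c "
from h import *
s=bot.get_state();print(s)"
```

```text
clock: 5.95
tcp_pos: [0.5008, 0.3889, 0.062]
orientation: [3.141, 0.001, 3.099]
wrist_force: [0.1, 0.5, -0.0]
grip_width: 0.0337
{'clock': 5.95, 'joint_pos': array([ 0.5662,  0.6743,  1.472 , -0.    ,  0.9944, -0.9617]), 'joint_vel': array([ 0.0005,  0.0054,  0.0028, -0.0017, -0.0008, -0.0002]), 'joint_efforts': array([ -0.0056, -94.4695, -29.0971,   0.0123,   0.0857,   0.0001]), 'tcp_pos': array([0.5008, 0.3889, 0.062 ]), 'orientation': array([3.1411, 0.0008, 3.0987]), 'wrist_force': array([ 0.0688,  0.4589, -0.0041]), 'torque': array([ 0.0819, -0.1466,  0.0015]), 'grip_width': 0.03366939713788778}
```

```bash
python3 -m inch '[[1,0,0,0,0,0,0],[1,0,0,0,0,0,0],[1,0,0,0,0,0,0],[1,0,0,0,0,0,0],[1,0,0,-0.004,0,0,0],[1,0,0,-0.008,0,0,0],[1,0,0,-0.012,0,0,0],[1,0,0,-0.016,0,0,0],[1,0,0,-0.02,0,0,0],[1,0,0,-0.02,0,0,0]]' 25
python3 -c "
from h import *
look('d',('shelf_grip','shelf_spot','pawl_pivot'),('wrist','side'))
print(bot.get_state()['wrist_force'],bot.get_state()['torque'])"
```

```text
clock: 6.95
tcp_pos: [0.5004, 0.3856, 0.0706]
orientation: [-3.137, -0.001, 3.099]
wrist_force: [7.1, -22.0, -6.2]
grip_width: 0.0176
tcp [0.5004 0.3856 0.0706] [-3.1366 -0.0013  3.0986] F [  7.0584 -21.9678  -6.2215]
wrist shelf_grip 0.66 [0.5019 0.3867 0.0925] [260. 252.]
wrist shelf_spot 0.62 [0.4957 0.2788 0.0579] [ 99. 226.]
side shelf_grip 0.62 [0.4979 0.3856 0.0915] [242. 153.]
side shelf_spot 0.76 [0.4963 0.2779 0.0533] [243. 174.]
side pawl_pivot 0.91 [0.6034 0.3168 0.0795] [274. 162.]
side pawl_pivot 0.52 [0.4991 0.3871 0.0891] [242. 153.]
[  6.9007 -22.0739  -6.1135] [-3.2129 -1.2632  0.0721]
```

View pics/d_wrist.png

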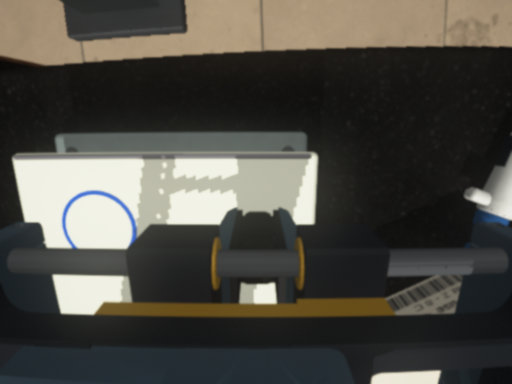

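Grasped: opening is 17.6 mm and the shelf is rising, about 6 N load. The −22 N sideways means the block sits about 3 mm further in −y, so I'll ease that while lifting.

```bash
python3 -m inch '[[1,-0.001,-0.003,0,0,0,0],[1,-0.002,-0.006,-0.01,0,0,0],[1,-0.002,-0.007,-0.02,0,0,0],[1,-0.002,-0.007,-0.03,0,0,0],[1,-0.002,-0.007,-0.04,0,0,0],[1,-0.002,-0.007,-0.05,0,0,0],[1,-0.002,-0.007,-0.06,0,0,0],[1,-0.002,-0.007,-0.07,0,0,0],[1,-0.002,-0.007,-0.076,0,0,0],[1,-0.002,-0.007,-0.076,0,0,0]]' 25
python3 -c "
from h import *
s=bot.get_state();print(s['tcp_pos'],s['wrist_force'],s['torque'])"
```

```text
clock: 8.35
tcp_pos: [0.5005, 0.3856, 0.1096]
orientation: [3.141, -0.001, 3.099]
wrist_force: [-3.7, 3.8, -6.2]
grip_width: 0.0178
[0.5005 0.3856 0.1096] [-3.6549  3.828  -6.2375] [0.4354 0.5504 0.0095]
```

```bash
python3 -m inch '[[1,0.001,0.001,-0.01,0,0,0],[1,0.001,0.001,-0.02,0,0,0],[1,0.001,0.001,-0.03,0,0,0],[1,0.001,0.001,-0.04,0,0,0],[1,0.001,0.001,-0.05,0,0,0],[1,0.001,0.001,-0.058,0,0,0],[1,0.001,0.001,-0.066,0,0,0],[1,0.001,0.001,-0.07,0,0,0],[1,0.001,0.001,-0.072,0,0,0],[1,0.001,0.001,-0.072,0,0,0]]' 25
python3 -c "
from h import *
look('e',('shelf_grip','shelf_spot','pawl_pivot'),('side','top'))
s=bot.get_state();print(s['tcp_pos'],s['wrist_force'],s['torque'])
a=cv2.imread('pics/e_side.png')[95:205,215:305]
cv2.imwrite('pics/e_crop.png',cv2.resize(a,(490,599),interpolation=cv2.INTER_CUBIC))
"
```

```text
clock: 9.35
tcp_pos: [0.5005, 0.3856, 0.1456]
orientation: [-3.141, -0.001, 3.099]
wrist_force: [-6.0, -2.7, -6.1]
grip_width: 0.018
tcp [0.5005 0.3856 0.1456] [-3.1412 -0.0007  3.0987] F [-6.008  -2.7421 -6.0612]
side shelf_grip 0.64 [0.4985 0.3868 0.1654] [242. 132.]
side pawl_pivot 0.74 [0.5988 0.3203 0.1536] [273. 140.]
top shelf_grip 0.9 [0.5029 0.3937 0.1624] [115. 191.]
top shelf_spot 0.79 [0.4946 0.2805 0.1325] [159. 197.]
top pawl_pivot 0.76 [0.5971 0.3239 0.1543] [144. 158.]
[0.5005 0.3856 0.1455] [-5.9613 -1.9288 -6.2632] [-0.3216  0.9768 -0.0316]
```

View pics/e_crop.png

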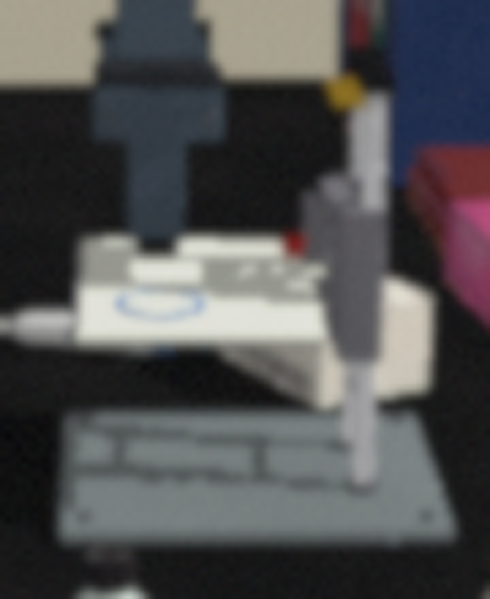

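h ≈ 0.084. From here I go up in 2 mm steps, reading Fz after each (free load is about −6.2 N).

```bash
python3 -m inch '[[1,0,0,-0.001,0,0,0],[1,0,0,-0.002,0,0,0],[1,0,0,-0.003,0,0,0],[1,0,0,-0.004,0,0,0],[1,0,0,-0.004,0,0,0],[1,0,0,-0.004,0,0,0],[1,0,0,-0.004,0,0,0],[1,0,0,-0.004,0,0,0],[1,0,0,-0.004,0,0,0],[1,0,0,-0.004,0,0,0]]' 25
```

```text
clock: 10.75
tcp_pos: [0.5005, 0.3856, 0.1475]
orientation: [-3.141, -0.001, 3.099]
wrist_force: [-5.2, -1.9, -7.2]
grip_width: 0.0179
```

```bash
python3 -m inch '[[1,0,0,-0.001,0,0,0],[1,0,0,-0.002,0,0,0],[1,0,0,-0.003,0,0,0],[1,0,0,-0.003,0,0,0],[1,0,0,-0.003,0,0,0],[1,0,0,-0.003,0,0,0],[1,0,0,-0.003,0,0,0],[1,0,0,-0.003,0,0,0],[1,0,0,-0.003,0,0,0],[1,0,0,-0.003,0,0,0]]' 25
python3 -c "
from h import *
for i in range(3):
  s=bot.get_state();print(s['tcp_pos'],s['wrist_force'],s['torque'])"
```

```text
clock: 11.75
tcp_pos: [0.5005, 0.3856, 0.149]
orientation: [-3.141, -0.001, 3.099]
wrist_force: [-5.1, -1.3, -6.7]
grip_width: 0.0178
[0.5005 0.3856 0.149 ] [-5.0819 -1.2862 -6.7283] [-0.2628  0.9828  0.0275]
[0.5005 0.3856 0.149 ] [-5.0819 -1.2862 -6.7283] [-0.2628  0.9828  0.0275]
[0.5005 0.3856 0.149 ] [-5.0819 -1.2862 -6.7283] [-0.2628  0.9828  0.0275]
```

```bash
python3 -m inch '[[1,0,0,-0.001,0,0,0],[1,0,0,-0.002,0,0,0],[1,0,0,-0.003,0,0,0],[1,0,0,-0.004,0,0,0],[1,0,0,-0.004,0,0,0],[1,0,0,-0.004,0,0,0],[1,0,0,-0.004,0,0,0],[1,0,0,-0.004,0,0,0],[1,0,0,-0.004,0,0,0],[1,0,0,-0.004,0,0,0]]' 25
```

```text
clock: 12.75
tcp_pos: [0.5005, 0.3856, 0.151]
orientation: [-3.141, -0.001, 3.099]
wrist_force: [-5.6, -2.0, -5.9]
grip_width: 0.018
```

```bash
python3 -m inch '[[1,0,0,-0.001,0,0,0],[1,0,0,-0.002,0,0,0],[1,0,0,-0.003,0,0,0],[1,0,0,-0.004,0,0,0],[1,0,0,-0.004,0,0,0],[1,0,0,-0.004,0,0,0],[1,0,0,-0.004,0,0,0],[1,0,0,-0.004,0,0,0],[1,0,0,-0.004,0,0,0],[1,0,0,-0.004,0,0,0]]' 25
```

```text
clock: 13.75
tcp_pos: [0.5005, 0.3856, 0.153]
orientation: [-3.141, -0.001, 3.099]
wrist_force: [-4.7, -2.2, -6.5]
grip_width: 0.0178
```

```bash
python3 -m inch '[[1,0,0,-0.001,0,0,0],[1,0,0,-0.002,0,0,0],[1,0,0,-0.003,0,0,0],[1,0,0,-0.004,0,0,0],[1,0,0,-0.004,0,0,0],[1,0,0,-0.004,0,0,0],[1,0,0,-0.004,0,0,0],[1,0,0,-0.004,0,0,0],[1,0,0,-0.004,0,0,0],[1,0,0,-0.004,0,0,0]]' 25
```

```text
clock: 14.75
tcp_pos: [0.5005, 0.3856, 0.155]
orientation: [-3.141, -0.001, 3.099]
wrist_force: [-5.8, -2.5, -7.1]
grip_width: 0.0177
```

```bash
python3 -m inch '[[1,0,0,-0.001,0,0,0],[1,0,0,-0.002,0,0,0],[1,0,0,-0.003,0,0,0],[1,0,0,-0.004,0,0,0],[1,0,0,-0.004,0,0,0],[1,0,0,-0.004,0,0,0],[1,0,0,-0.004,0,0,0],[1,0,0,-0.004,0,0,0],[1,0,0,-0.004,0,0,0],[1,0,0,-0.004,0,0,0]]' 25
```

```text
clock: 15.75
tcp_pos: [0.5005, 0.3856, 0.157]
orientation: [-3.141, -0.001, 3.099]
wrist_force: [-5.5, -2.5, -6.7]
grip_width: 0.0179
```

```bash
python3 -m inch '[[1,0,0,-0.001,0,0,0],[1,0,0,-0.002,0,0,0],[1,0,0,-0.003,0,0,0],[1,0,0,-0.004,0,0,0],[1,0,0,-0.004,0,0,0],[1,0,0,-0.004,0,0,0],[1,0,0,-0.004,0,0,0],[1,0,0,-0.004,0,0,0],[1,0,0,-0.004,0,0,0],[1,0,0,-0.004,0,0,0]]' 25
```

```text
clock: 16.75
tcp_pos: [0.5005, 0.3856, 0.159]
orientation: [-3.141, -0.001, 3.099]
wrist_force: [-5.5, -2.4, -6.4]
grip_width: 0.0181
```

```bash
python3 -m inch '[[1,0,0,-0.001,0,0,0],[1,0,0,-0.002,0,0,0],[1,0,0,-0.003,0,0,0],[1,0,0,-0.004,0,0,0],[1,0,0,-0.004,0,0,0],[1,0,0,-0.004,0,0,0],[1,0,0,-0.004,0,0,0],[1,0,0,-0.004,0,0,0],[1,0,0,-0.004,0,0,0],[1,0,0,-0.004,0,0,0]]' 25
```

```text
clock: 17.75
tcp_pos: [0.5005, 0.3856, 0.161]
orientation: [-3.141, -0.001, 3.099]
wrist_force: [-5.0, -2.7, -6.6]
grip_width: 0.0178
```

```bash
python3 -m inch '[[1,0,0,-0.001,0,0,0],[1,0,0,-0.002,0,0,0],[1,0,0,-0.003,0,0,0],[1,0,0,-0.004,0,0,0],[1,0,0,-0.004,0,0,0],[1,0,0,-0.004,0,0,0],[1,0,0,-0.004,0,0,0],[1,0,0,-0.004,0,0,0],[1,0,0,-0.004,0,0,0],[1,0,0,-0.004,0,0,0]]' 25
```

```text
clock: 18.75
tcp_pos: [0.5005, 0.3855, 0.163]
orientation: [-3.141, -0.001, 3.099]
wrist_force: [-5.4, -1.8, -6.7]
grip_width: 0.0177
```

```bash
python3 -m inch '[[1,0,0,-0.001,0,0,0],[1,0,0,-0.002,0,0,0],[1,0,0,-0.003,0,0,0],[1,0,0,-0.004,0,0,0],[1,0,0,-0.004,0,0,0],[1,0,0,-0.004,0,0,0],[1,0,0,-0.004,0,0,0],[1,0,0,-0.004,0,0,0],[1,0,0,-0.004,0,0,0],[1,0,0,-0.004,0,0,0]]' 25
```

```text
clock: 19.75
tcp_pos: [0.5005, 0.3855, 0.165]
orientation: [-3.141, -0.001, 3.099]
wrist_force: [-4.6, -1.1, -7.4]
grip_width: 0.0181
```

```bash
python3 -m inch '[[1,0,0,-0.001,0,0,0],[1,0,0,-0.002,0,0,0],[1,0,0,-0.003,0,0,0],[1,0,0,-0.003,0,0,0],[1,0,0,-0.003,0,0,0],[1,0,0,-0.003,0,0,0],[1,0,0,-0.003,0,0,0],[1,0,0,-0.003,0,0,0],[1,0,0,-0.003,0,0,0],[1,0,0,-0.003,0,0,0]]' 25
```

```text
clock: 20.75
tcp_pos: [0.5005, 0.3856, 0.1665]
orientation: [-3.141, -0.001, 3.099]
wrist_force: [-4.6, -1.4, -7.1]
grip_width: 0.0179
```

```bash
python3 -m inch '[[1,0,0,-0.001,0,0,0],[1,0,0,-0.002,0,0,0],[1,0,0,-0.003,0,0,0],[1,0,0,-0.004,0,0,0],[1,0,0,-0.004,0,0,0],[1,0,0,-0.004,0,0,0],[1,0,0,-0.004,0,0,0],[1,0,0,-0.004,0,0,0],[1,0,0,-0.004,0,0,0],[1,0,0,-0.004,0,0,0]]' 25
```

```text
clock: 21.75
tcp_pos: [0.5004, 0.3856, 0.1685]
orientation: [-3.141, -0.001, 3.099]
wrist_force: [-5.7, -1.7, -6.6]
grip_width: 0.0179
```

```bash
python3 -m inch '[[1,0,0,-0.001,0,0,0],[1,0,0,-0.002,0,0,0],[1,0,0,-0.003,0,0,0],[1,0,0,-0.004,0,0,0],[1,0,0,-0.004,0,0,0],[1,0,0,-0.004,0,0,0],[1,0,0,-0.004,0,0,0],[1,0,0,-0.004,0,0,0],[1,0,0,-0.004,0,0,0],[1,0,0,-0.004,0,0,0]]' 25
```

```text
clock: 22.75
tcp_pos: [0.5005, 0.3856, 0.1705]
orientation: [-3.141, -0.001, 3.099]
wrist_force: [-4.7, -1.1, -7.1]
grip_width: 0.0176
```

```bash
python3 -m inch '[[1,0,0,-0.001,0,0,0],[1,0,0,-0.002,0,0,0],[1,0,0,-0.003,0,0,0],[1,0,0,-0.004,0,0,0],[1,0,0,-0.004,0,0,0],[1,0,0,-0.004,0,0,0],[1,0,0,-0.004,0,0,0],[1,0,0,-0.004,0,0,0],[1,0,0,-0.004,0,0,0],[1,0,0,-0.004,0,0,0]]' 25
```

```text
clock: 23.75
tcp_pos: [0.5005, 0.3856, 0.1725]
orientation: [-3.141, -0.001, 3.099]
wrist_force: [-5.0, -2.5, -6.7]
grip_width: 0.0178
```

```bash
python3 -m inch '[[1,0,0,-0.001,0,0,0],[1,0,0,-0.002,0,0,0],[1,0,0,-0.003,0,0,0],[1,0,0,-0.004,0,0,0],[1,0,0,-0.004,0,0,0],[1,0,0,-0.004,0,0,0],[1,0,0,-0.004,0,0,0],[1,0,0,-0.004,0,0,0],[1,0,0,-0.004,0,0,0],[1,0,0,-0.004,0,0,0]]' 25
python3 -c "
from h import *
look('f',('shelf_grip','pawl_pivot'),('side','wrist'))
a=cv2.imread('pics/f_side.png')[75:185,215:305]
cv2.imwrite('pics/f_crop.png',cv2.resize(a,(490,599),interpolation=cv2.INTER_CUBIC))
"
```

```text
clock: 24.75
tcp_pos: [0.5005, 0.3856, 0.1745]
orientation: [-3.141, -0.001, 3.099]
wrist_force: [-5.5, -2.2, -6.9]
grip_width: 0.0178
tcp [0.5005 0.3856 0.1745] [-3.1412 -0.0007  3.0987] F [-5.5238 -2.2342 -6.8658]
side shelf_grip 0.96 [0.4984 0.3896 0.1949] [242. 123.]
side pawl_pivot 0.83 [0.6015 0.319  0.1817] [275. 132.]
wrist shelf_grip 0.85 [0.5002 0.3862 0.1976] [259. 250.]
```

View pics/f_crop.png

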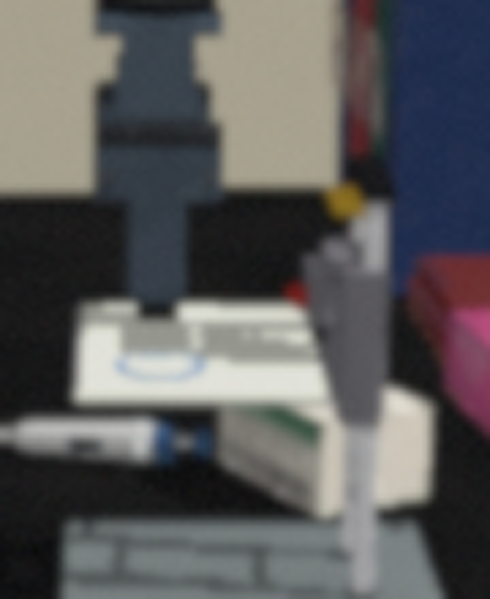

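The shelf follows: the ring is now at crop (160,365), and the grip marks at z ≈ 0.196. I'll continue.

```bash
python3 -m inch '[[1,0,0,-0.001,0,0,0],[1,0,0,-0.002,0,0,0],[1,0,0,-0.003,0,0,0],[1,0,0,-0.004,0,0,0],[1,0,0,-0.004,0,0,0],[1,0,0,-0.004,0,0,0],[1,0,0,-0.004,0,0,0],[1,0,0,-0.004,0,0,0],[1,0,0,-0.004,0,0,0],[1,0,0,-0.004,0,0,0]]' 25
```

```text
clock: 26.05
tcp_pos: [0.5005, 0.3856, 0.1765]
orientation: [-3.141, -0.001, 3.099]
wrist_force: [-5.1, -1.1, -6.3]
grip_width: 0.0176
```

```bash
python3 -m inch '[[1,0,0,-0.001,0,0,0],[1,0,0,-0.002,0,0,0],[1,0,0,-0.003,0,0,0],[1,0,0,-0.004,0,0,0],[1,0,0,-0.004,0,0,0],[1,0,0,-0.004,0,0,0],[1,0,0,-0.004,0,0,0],[1,0,0,-0.004,0,0,0],[1,0,0,-0.004,0,0,0],[1,0,0,-0.004,0,0,0]]' 25
```

```text
clock: 27.05
tcp_pos: [0.5005, 0.3856, 0.1785]
orientation: [-3.141, -0.001, 3.099]
wrist_force: [-5.2, -2.0, -7.5]
grip_width: 0.018
```

```bash
python3 -m inch '[[1,0,0,-0.001,0,0,0],[1,0,0,-0.002,0,0,0],[1,0,0,-0.003,0,0,0],[1,0,0,-0.003,0,0,0],[1,0,0,-0.003,0,0,0],[1,0,0,-0.003,0,0,0],[1,0,0,-0.003,0,0,0],[1,0,0,-0.003,0,0,0],[1,0,0,-0.003,0,0,0],[1,0,0,-0.003,0,0,0]]' 25
```

```text
clock: 28.05
tcp_pos: [0.5004, 0.3856, 0.18]
orientation: [-3.141, -0.001, 3.099]
wrist_force: [-5.2, -1.6, -7.8]
grip_width: 0.018
```

```bash
python3 -m inch '[[1,0,0,-0.001,0,0,0],[1,0,0,-0.002,0,0,0],[1,0,0,-0.003,0,0,0],[1,0,0,-0.003,0,0,0],[1,0,0,-0.003,0,0,0],[1,0,0,-0.003,0,0,0],[1,0,0,-0.003,0,0,0],[1,0,0,-0.003,0,0,0],[1,0,0,-0.003,0,0,0],[1,0,0,-0.003,0,0,0]]' 25
python3 -c "
from h import *
s=bot.get_state();print(s['tcp_pos'],s['wrist_force'],s['torque'])"
```

```text
clock: 29.05
tcp_pos: [0.5005, 0.3855, 0.1815]
orientation: [-3.141, -0.001, 3.099]
wrist_force: [-5.3, -2.7, -7.0]
grip_width: 0.0182
[0.5005 0.3855 0.1815] [-5.3394 -2.7204 -7.0273] [-0.3714  0.8108 -0.0231]
```

```bash
python3 -m inch '[[1,0,0,-0.001,0,0,0],[1,0,0,-0.002,0,0,0],[1,0,0,-0.003,0,0,0],[1,0,0,-0.004,0,0,0],[1,0,0,-0.004,0,0,0],[1,0,0,-0.004,0,0,0],[1,0,0,-0.004,0,0,0],[1,0,0,-0.004,0,0,0],[1,0,0,-0.004,0,0,0],[1,0,0,-0.004,0,0,0]]' 25
```

```text
clock: 30.05
tcp_pos: [0.5005, 0.3856, 0.1835]
orientation: [-3.141, -0.001, 3.099]
wrist_force: [-5.6, -2.0, -6.4]
grip_width: 0.0177
```

```bash
python3 -m inch '[[1,0,0,-0.001,0,0,0],[1,0,0,-0.002,0,0,0],[1,0,0,-0.003,0,0,0],[1,0,0,-0.004,0,0,0],[1,0,0,-0.004,0,0,0],[1,0,0,-0.004,0,0,0],[1,0,0,-0.004,0,0,0],[1,0,0,-0.004,0,0,0],[1,0,0,-0.004,0,0,0],[1,0,0,-0.004,0,0,0]]' 25
```

```text
clock: 31.05
tcp_pos: [0.5005, 0.3856, 0.1855]
orientation: [-3.141, -0.001, 3.099]
wrist_force: [-5.4, -2.4, -7.1]
grip_width: 0.0177
```

```bash
python3 -m inch '[[1,0,0,-0.001,0,0,0],[1,0,0,-0.002,0,0,0],[1,0,0,-0.003,0,0,0],[1,0,0,-0.004,0,0,0],[1,0,0,-0.004,0,0,0],[1,0,0,-0.004,0,0,0],[1,0,0,-0.004,0,0,0],[1,0,0,-0.004,0,0,0],[1,0,0,-0.004,0,0,0],[1,0,0,-0.004,0,0,0]]' 25
```

```text
clock: 32.05
tcp_pos: [0.5005, 0.3856, 0.1875]
orientation: [-3.141, -0.001, 3.099]
wrist_force: [-4.9, -1.6, -7.1]
grip_width: 0.0177
```

```bash
python3 -m inch '[[1,0,0,-0.001,0,0,0],[1,0,0,-0.002,0,0,0],[1,0,0,-0.003,0,0,0],[1,0,0,-0.003,0,0,0],[1,0,0,-0.003,0,0,0],[1,0,0,-0.003,0,0,0],[1,0,0,-0.003,0,0,0],[1,0,0,-0.003,0,0,0],[1,0,0,-0.003,0,0,0],[1,0,0,-0.003,0,0,0]]' 25
python3 -c "
from h import *
look('g',('shelf_grip','pawl_pivot'),('side',))
a=cv2.imread('pics/g_side.png')[75:185,215:305]
cv2.imwrite('pics/g_crop.png',cv2.resize(a,(490,599),interpolation=cv2.INTER_CUBIC))
"
```

```text
clock: 33.05
tcp_pos: [0.5005, 0.3856, 0.1887]
orientation: [-3.141, -0.001, 3.099]
wrist_force: [-5.6, -1.7, -9.7]
grip_width: 0.0179
tcp [0.5005 0.3856 0.1887] [-3.1411 -0.0009  3.0987] F [-5.5907 -1.6869 -9.6895]
side shelf_grip 0.6 [0.4988 0.3895 0.2044] [242. 121.]
side pawl_pivot 0.93 [0.6004 0.3172 0.1962] [274. 128.]
```

View pics/g_crop.png

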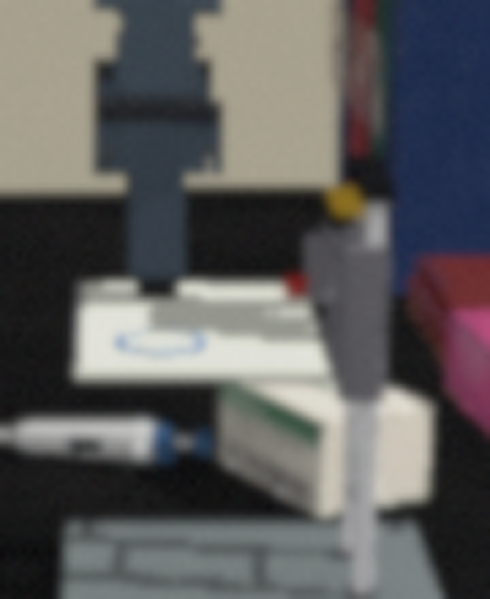

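Contact: Fz is −9.7 N (about 3 N on the stop), with a 1.2 mm rise for 1.5 mm commanded at h ≈ 0.127, near the top of the possible range. The shelf shows higher than before (ring at crop (160,343)). Its seat should come about 12.5 mm lower, TCP z ≈ 0.176, so I'll lower gently.

```bash
python3 -m inch '[[1,0,0,0.003,0,0,0],[1,0,0,0.006,0,0,0],[1,0,0,0.009,0,0,0],[1,0,0,0.012,0,0,0],[1,0,0,0.015,0,0,0],[1,0,0,0.018,0,0,0],[1,0,0,0.02,0,0,0],[1,0,0,0.022,0,0,0],[1,0,0,0.023,0,0,0],[1,0,0,0.023,0,0,0]]' 25
```

```text
clock: 34.2
tcp_pos: [0.5005, 0.3856, 0.1774]
orientation: [-3.141, -0.001, 3.099]
wrist_force: [-6.9, -2.3, -8.0]
grip_width: 0.0181
```

```bash
python3 -m inch '[[1,0,0,0.001,0,0,0],[1,0,0,0.002,0,0,0],[1,0,0,0.003,0,0,0],[1,0,0,0.004,0,0,0],[1,0,0,0.005,0,0,0],[1,0,0,0.006,0,0,0],[1,0,0,0.006,0,0,0],[1,0,0,0.006,0,0,0],[1,0,0,0.006,0,0,0],[1,0,0,0.006,0,0,0]]' 25
```

```text
clock: 35.2
tcp_pos: [0.5005, 0.3856, 0.1747]
orientation: [-3.141, -0.001, 3.099]
wrist_force: [-7.4, -3.2, -4.1]
grip_width: 0.0179
```

```bash
python3 -m inch '[[1,0,0,0.001,0,0,0],[1,0,0,0.002,0,0,0],[1,0,0,0.003,0,0,0],[1,0,0,0.003,0,0,0],[1,0,0,0.003,0,0,0],[1,0,0,0.003,0,0,0],[1,0,0,0.003,0,0,0],[1,0,0,0.003,0,0,0],[1,0,0,0.003,0,0,0],[1,0,0,0.003,0,0,0]]' 25
```

```text
clock: 36.2
tcp_pos: [0.5005, 0.3856, 0.1739]
orientation: [-3.142, -0.0, 3.099]
wrist_force: [-10.7, -5.7, 6.1]
grip_width: 0.0177
```

Fz is now +6 N with the motion stopped, so the shelf hangs on the rung at TCP z ≈ 0.174. I'll unload the jaws, open and rise.

```bash
python3 -m inch '[[1,0.002,-0.0015,-0.0015,0,0,0],[1,0.002,-0.0015,-0.0015,0,0,0],[0.4,0.002,-0.0015,-0.0015,0,0,0],[0.4,0.002,-0.0015,-0.0015,0,0,0],[0.4,0.002,-0.0015,-0.0015,0,0,0],[0.4,0.002,-0.0015,-0.0015,0,0,0],[0.4,0.002,-0.0015,-0.0015,0,0,0],[0.4,0.002,-0.0015,-0.06,0,0,0],[0.4,0.002,-0.0015,-0.12,0,0,0],[0.4,0.002,-0.0015,-0.16,0,0,0]]' 25
python3 -c "
from h import *
look('i',('shelf_grip','shelf_spot','pawl_pivot'),('side','top','wrist'))
to((.41,-.2085,.25),3.14)
"
```

```text
clock: 37.2
tcp_pos: [0.5003, 0.3853, 0.2549]
orientation: [3.141, 0.001, 3.099]
wrist_force: [0.2, 0.1, -0.2]
grip_width: 0.0545
tcp [0.5003 0.3853 0.2549] [3.1406 0.0014 3.0987] F [ 0.2414  0.1469 -0.1978]
side shelf_grip 0.9 [0.4974 0.3891 0.1922] [242. 124.]
side shelf_spot 0.77 [0.4914 0.281  0.157 ] [242. 143.]
side pawl_pivot 0.57 [0.6    0.3182 0.1821] [274. 132.]
top shelf_grip 0.85 [0.5017 0.3894 0.1934] [113. 190.]
top shelf_spot 0.94 [0.4954 0.2796 0.1602] [158. 195.]
top pawl_pivot 0.71 [0.5972 0.3259 0.1816] [141. 155.]
top pawl_pivot 0.46 [0.502  0.3902 0.1943] [113. 190.]
wrist shelf_grip 0.72 [0.5036 0.3896 0.1938] [264. 211.]
wrist shelf_spot 0.72 [0.4957 0.279  0.1603] [144. 196.]
wrist pawl_pivot 0.62 [0.5994 0.3178 0.1807] [192. 306.]
go [ 0.1284 -1.1936  0.0055] [-0.0002 -0.0004 -0.0263]
```

View pics/i_wrist.png

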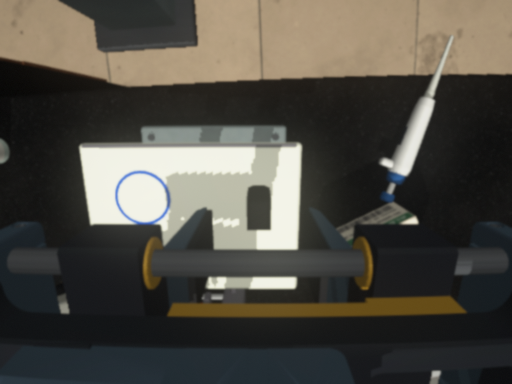

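Released, and the shelf stays up (grip z 0.193, spot z ≈ 0.159). The wrist picture shows the ring at (142,197) and the free grip at (259,205). On to the amber bottle.

```bash
python3 -m inch '[[0.4,0.1,-1,0,0,0,-0.02],[0.4,0.1,-1,0,0,0,-0.02],[0.4,0.1,-1,0,0,0,-0.02],[0.4,0.1,-1,0,0,0,-0.02],[0.4,0.1,-1,0,0,0,-0.02],[0.4,0.1,-1,0,0,0,-0.02],[0.4,0.1,-1,0,0,0,-0.02],[0.4,0.1,-1,0,0,0,-0.02],[0.4,0.1,-1,0,0,0,-0.02],[0.4,0.1,-1,0,0,0,-0.02]]'
python3 -c "
from h import *
look('j',('stain_bottle',),('wrist',))
to((.41,-.2085,.17),3.14)
"
```

```text
clock: 38.8
tcp_pos: [0.4282, -0.1118, 0.2531]
orientation: [-3.141, 0.001, 3.13]
wrist_force: [1.1, -0.4, 0.1]
grip_width: 0.0554
tcp [ 0.4282 -0.1118  0.2531] [-3.1414  0.0006  3.1302] F [ 1.0832 -0.4093  0.0758]
wrist stain_bottle 0.97 [ 0.4147 -0.1265 -0.0006] [247. 157.]
wrist stain_bottle 0.75 [ 0.4101 -0.2017 -0.0016] [195. 154.]
wrist stain_bottle 0.72 [ 0.3419 -0.2101 -0.0023] [186. 105.]
wrist stain_bottle 0.57 [ 0.4024 -0.3596  0.0022] [ 86. 151.]
go [ 0.0332 -0.1871  0.1664] [-0.001   0.0003 -0.01  ]
```

View pics/j_wrist.png

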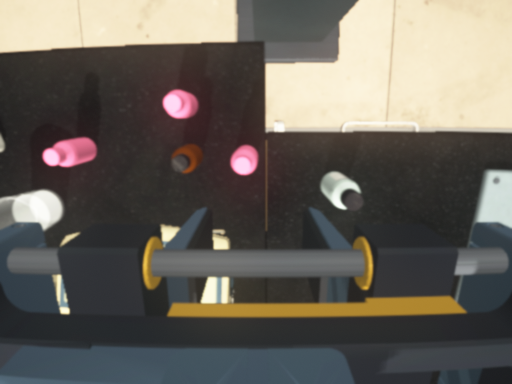

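The amber bottle is at (187,157), with pinks at (180,103), (70,152) and (244,159), and the pale bottle at (341,190).

```bash
python3 -m inch '[[0.4,0.035,-0.09,0.03,0,0,-0.01],[0.4,0.035,-0.183,0.06,0,0,-0.01],[0.4,0.035,-0.183,0.11,0,0,-0.01],[0.4,0.035,-0.183,0.166,0,0,-0.01],[0.4,0.035,-0.183,0.2,0,0,-0.01],[0.4,0.035,-0.183,0.22,0,0,-0.01],[0.4,0.035,-0.183,0.22,0,0,-0.01],[0.4,0.035,-0.183,0.22,0,0,-0.01],[0.4,0.035,-0.183,0.22,0,0,-0.01],[0.4,0.035,-0.183,0.22,0,0,-0.01]]'
python3 -c "
from h import *
look('k',('stain_bottle',),('wrist','top','side'))
for r in bot.masks_of('wrist','stain_bottle')[:4]:
  ys,xs=np.nonzero(r['pixels']);print(r['conf'],xs.min(),xs.max(),ys.min(),ys.max())
to((.41,-.207,.018),3.14)
"
```

```text
clock: 39.9
tcp_pos: [0.4107, -0.2014, 0.1437]
orientation: [-3.141, 0.001, -3.137]
wrist_force: [0.4, -0.5, -0.4]
grip_width: 0.0549
tcp [ 0.4107 -0.2014  0.1437] [-3.1408  0.0013 -3.1372] F [ 0.3696 -0.5368 -0.3939]
wrist stain_bottle 0.96 [ 0.3411 -0.2064 -0.0018] [253. 117.]
wrist stain_bottle 0.84 [ 0.4023 -0.3593  0.0049] [111. 175.]
wrist stain_bottle 0.61 [ 0.412  -0.1272  0.0046] [327. 185.]
top stain_bottle 0.67 [ 0.4132 -0.1263  0.0018] [305. 235.]
side stain_bottle 0.9 [ 0.3399 -0.2109  0.0001] [187. 271.]
side stain_bottle 0.8 [ 0.3961 -0.3573 -0.002 ] [212. 311.]
side stain_bottle 0.6 [ 0.4131 -0.2068 -0.0028] [220. 270.]
side stain_bottle 0.5 [ 0.415  -0.1304 -0.0049] [220. 254.]
0.74 59 126 158 201
0.72 312 355 173 218
0.62 233 270 98 136
0.59 237 272 169 214
go [ 0.0006 -0.0117  0.25  ] [-0.      0.      0.0037]
```

View pics/k_wrist.png

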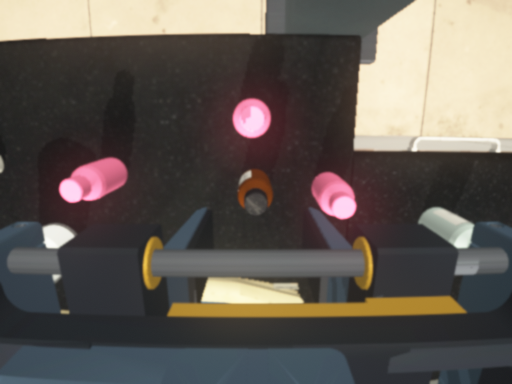

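```bash
python3 -c "
from h import *
c=bot.get_calibration('wrist')
for z,uv in((.077,(256.5,205)),(.0,(254.5,181)),(.061,(255,199))):
    o,d=ray(c,uv);print(z,o+d*(z-o[2])/d[2])
for P in((.41,-.206,.077),(.411,-.206,0),(.411,-.206,.061)): print(proj(c,P))
c=bot.get_calibration('side')
for z,uv in((.077,(219,239)),(.0,(219.5,268))):
    o,d=ray(c,uv);print(z,o+d*(z-o[2])/d[2])
im=cv2.imread('pics/k_wrist.png');cv2.imwrite('pics/k_crop.png',cv2.resize(im[160:225,190:330],(770,358),interpolation=cv2.INTER_CUBIC))
"
```

```text
0.077 [ 0.4117 -0.2023  0.077 ]
0.0 [ 0.4082 -0.2048  0.    ]
0.061 [ 0.4111 -0.2037  0.061 ]
[252.0689 203.0433]
[253.365  183.4884]
[252.398  198.9285]
0.077 [ 0.4134 -0.2043  0.077 ]
0.0 [ 0.413  -0.2026  0.    ]
```

View pics/k_crop.png

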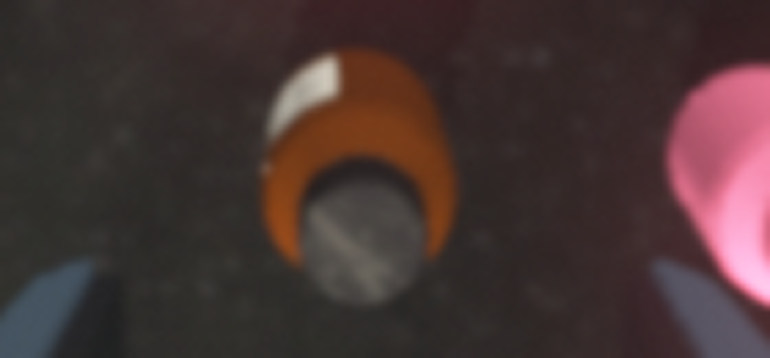

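The crop shows the amber body centred near wrist (256,192), between fingers with their midpoint at about 258, and clear of the pink neighbour. The bottle is at about (0.411, −0.204). Descending and gripping.

```bash
python3 -m inch '[[0.4,0,-0.004,0.06,0,0,0],[0.4,0,-0.004,0.12,0,0,0],[0.4,0,-0.004,0.18,0,0,0],[0.4,0,-0.004,0.22,0,0,0],[0.4,0,-0.004,0.251,0,0,0],[0.4,0,-0.004,0.251,0,0,0],[1,0,-0.004,0.251,0,0,0],[1,0,-0.004,0.251,0,0,0],[1,0,-0.004,0.251,0,0,0],[1,0,-0.004,0.251,0,0,0]]' 15
```

```text
clock: 41.25
tcp_pos: [0.4108, -0.2035, 0.0182]
orientation: [-3.141, 0.001, -3.137]
wrist_force: [-0.1, 1.9, 8.1]
grip_width: 0.032
```

```bash
python3 -m inch '[[1,0,0,-0.01,0,0,0],[1,0,0,-0.03,0,0,0],[1,0,0,-0.06,0,0,0],[1,0,0,-0.12,0,0,0],[1,0,0,-0.2,0,0,0],[1,0,0,-0.28,0,0,0],[1,0,0,-0.36,0,0,0],[1,0,0,-0.42,0,0,0],[1,0,0,-0.464,0,0,0],[1,0,0,-0.464,0,0,0]]' 15
python3 -c "
from h import *
look('m',('stain_bottle',),('wrist','side'))
to((.494,.18,.25),3.097)
"
```

```text
clock: 42.25
tcp_pos: [0.4112, -0.2037, 0.2528]
orientation: [-3.139, 0.005, -3.137]
wrist_force: [0.2, -0.7, -1.0]
grip_width: 0.0318
tcp [ 0.4112 -0.2037  0.2528] [-3.1386  0.0045 -3.1373] F [ 0.2306 -0.6849 -0.9505]
wrist stain_bottle 0.77 [ 0.3403 -0.2081 -0.0023] [255. 115.]
wrist stain_bottle 0.74 [ 0.4046 -0.3617  0.003 ] [148. 161.]
side stain_bottle 0.81 [ 0.3401 -0.2099 -0.0025] [188. 272.]
side stain_bottle 0.7 [ 0.4141 -0.1312 -0.0052] [220. 254.]
side stain_bottle 0.67 [ 0.399  -0.3577  0.0032] [213. 309.]
side stain_bottle 0.61 [ 0.4085 -0.205   0.2282] [215. 175.]
go [-0.1721  0.7647 -0.0024] [ 0.0006 -0.0009  0.0311]
```

View pics/m_wrist.png

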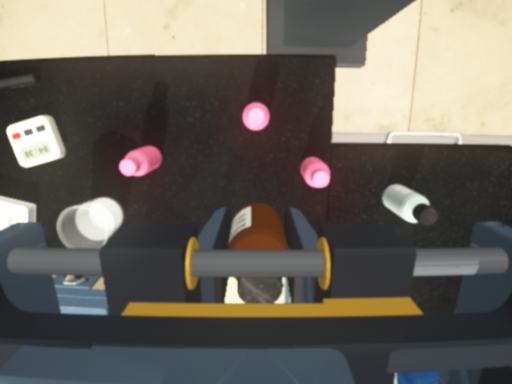

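View pics/m_side.png

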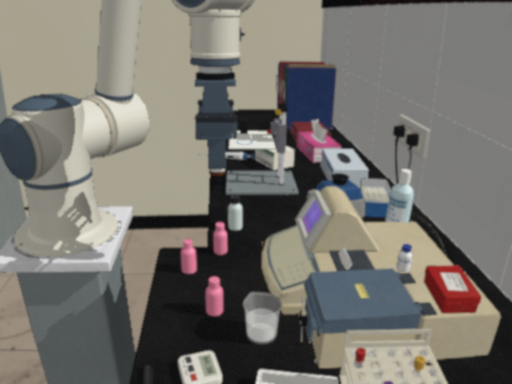

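The bottle is held at side (217,165) with its neighbours untouched. I carry it towards the shelf.

```bash
python3 -m inch '[[1,-0.02,0.08,0,0,0,0.003],[1,-0.04,0.17,0,0,0,0.006],[1,-0.06,0.26,0,0,0,0.01],[1,-0.08,0.35,0,0,0,0.015],[1,-0.1,0.44,0,0,0,0.02],[1,-0.12,0.53,0,0,0,0.025],[1,-0.14,0.62,0,0,0,0.031],[1,-0.16,0.7,0,0,0,0.031],[1,-0.172,0.765,0,0,0,0.031],[1,-0.172,0.765,0,0,0,0.031]]' 15
python3 -c "
from h import *
look('n',('shelf_spot','stain_bottle'),('wrist','side','top'))
to((.4943,.2795,.2),3.097)
"
```

```text
clock: 43.45
tcp_pos: [0.4945, 0.183, 0.2479]
orientation: [3.141, -0.002, 3.1]
wrist_force: [-0.1, 0.3, -1.1]
grip_width: 0.0315
tcp [0.4945 0.183  0.2479] [ 3.1413 -0.002   3.1003] F [-0.0799  0.333  -1.0978]
wrist shelf_spot 0.64 [0.4964 0.2753 0.1595] [359. 194.]
wrist stain_bottle 0.94 [0.4919 0.1816 0.2283] [256. 220.]
wrist stain_bottle 0.55 [ 0.4134 -0.1263  0.0021] [ 37. 120.]
side shelf_spot 0.97 [0.4932 0.2809 0.1604] [242. 142.]
side stain_bottle 0.94 [ 0.4166 -0.1259 -0.0033] [221. 252.]
side stain_bottle 0.82 [ 0.3435 -0.2086  0.0016] [189. 270.]
side stain_bottle 0.74 [ 0.3975 -0.3587 -0.0013] [213. 312.]
side stain_bottle 0.45 [0.4948 0.1759 0.2268] [245. 130.]
top shelf_spot 0.6 [0.4988 0.282  0.1598] [157. 194.]
top stain_bottle 0.64 [ 0.4003 -0.3581 -0.0034] [381. 241.]
top stain_bottle 0.53 [ 0.3408 -0.2055  0.0019] [331. 260.]
top stain_bottle 0.52 [ 0.4143 -0.1273  0.0014] [305. 234.]
go [0.0098 0.2007 0.0989] [-0.     -0.     -0.0006]
```

View pics/n_wrist.png

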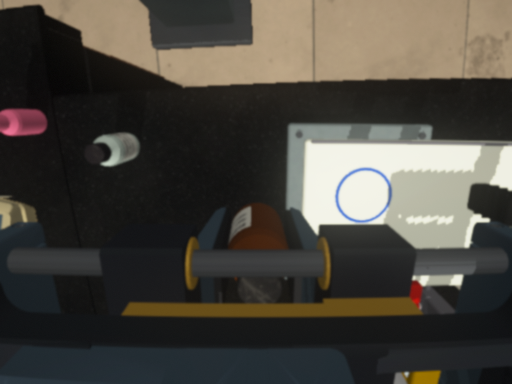

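```bash
python3 -c "
from h import *
for n in('wrist','top'):
    c=bot.get_calibration(n);im=cv2.imread(f'pics/n_{n}.png')
    h=cv2.cvtColor(im,cv2.COLOR_BGR2HSV);m=cv2.inRange(h,(105,70,60),(130,255,255))
    if n=='wrist': m[:160]=0;m[228:]=0;m[:,:330]=0;m[:,400:]=0
    else: m[:170]=0;m[215:]=0;m[:,:135]=0;m[:,180:]=0
    ys,xs=np.nonzero(m);print(len(xs))
    if len(xs)>8:
        e=cv2.fitEllipse(np.c_[xs,ys].astype(np.float32));print(e)
        o,d=ray(c,e[0]);print(n,o+d*(.1595-o[2])/d[2])
"
```

```text
401
((363.1759948730469, 194.75515747070312), (50.54399108886719, 55.464759826660156), 52.163795471191406)
wrist [0.498  0.2755 0.1595]
0
```

```bash
python3 -c "
from h import *
c=bot.get_calibration('wrist');s=bot.get_state()
def TT(p,o):
    T=np.eye(4);T[:3,:3]=Ro.from_euler('xyz',o).as_matrix();T[:3,3]=p;return T
F=np.linalg.inv(TT(s['tcp_pos'],s['orientation']))@np.array(c['T'])
rays=[]
for nm,p,o,box in(('i',[.5003,.3853,.2549],[3.1406,.0014,3.0987],(105,182,160,228)),('n',s['tcp_pos'],s['orientation'],(330,400,160,228))):
    im=cv2.imread(f'pics/{nm}_wrist.png');h=cv2.cvtColor(im,cv2.COLOR_BGR2HSV);m=cv2.inRange(h,(105,70,60),(130,255,255))
    k=np.zeros_like(m);k[box[2]:box[3],box[0]:box[1]]=1;m*=k
    ys,xs=np.nonzero(m);e=cv2.fitEllipse(np.c_[xs,ys].astype(np.float32));print(nm,e)
    cc=dict(c);cc['T']=TT(p,o)@F;r=ray(cc,e[0]);rays.append(r);print(r[0]+r[1]*(.1595-r[0][2])/r[1][2])
print(tri(rays))
"
```

```text
i ((142.16989135742188, 197.433349609375), (49.423561096191406, 54.5971794128418), 129.97476196289062)
[0.499  0.2767 0.1595]
n ((363.1759948730469, 194.75515747070312), (50.54399108886719, 55.464759826660156), 52.163795471191406)
[0.498  0.2755 0.1595]
(array([0.4989, 0.2761, 0.1578]), [np.float64(0.00045068722438000293), np.float64(0.0004506872243800186)])
```

```bash
python3 -m inch '[[1,0.001,0.04,0,0,0,0],[1,0.002,0.1,0,0,0,0],[1,0.002,0.16,0.01,0,0,0],[1,0.002,0.19,0.03,0,0,0],[1,0.002,0.196,0.05,0,0,0],[1,0.002,0.196,0.07,0,0,0],[1,0.002,0.196,0.085,0,0,0],[1,0.002,0.196,0.09,0,0,0],[1,0.002,0.196,0.09,0,0,0],[1,0.002,0.196,0.09,0,0,0]]' 15
python3 -c "
from h import *
look('o',('shelf_spot','stain_bottle'),('wrist','side','top'))
to((.497,.2775,.2),3.1)
a=cv2.imread('pics/o_side.png')[100:180,200:300];b=cv2.imread('pics/o_top.png')[150:230,100:200]
w=cv2.imread('pics/o_wrist.png')[140:300,160:360]
o=np.zeros((600,800,3),np.uint8);o[:300,:375]=cv2.resize(a,(375,300),interpolation=2);o[:300,400:775]=cv2.resize(b,(375,300),interpolation=2);o[300:,:375]=cv2.resize(w,(375,300),interpolation=2)
cv2.imwrite('pics/o_crop.png',o)
"
```

```text
clock: 44.9
tcp_pos: [0.4983, 0.2773, 0.2048]
orientation: [3.141, 0.0, 3.097]
wrist_force: [1.0, -0.6, -2.1]
grip_width: 0.0319
tcp [0.4983 0.2773 0.2048] [3.1414 0.0005 3.0967] F [ 0.977  -0.6275 -2.0844]
wrist shelf_spot 0.91 [0.4938 0.2806 0.1592] [262. 205.]
wrist stain_bottle 0.56 [0.4977 0.2764 0.184 ] [257. 222.]
side shelf_spot 0.79 [0.4948 0.2797 0.1592] [243. 142.]
side stain_bottle 0.87 [ 0.4159 -0.1295 -0.0044] [220. 253.]
side stain_bottle 0.84 [ 0.4008 -0.3558 -0.0017] [214. 311.]
side stain_bottle 0.7 [ 0.3438 -0.2095 -0.0004] [189. 271.]
side stain_bottle 0.43 [0.5008 0.2723 0.1859] [245. 135.]
top shelf_spot 0.96 [0.4981 0.2813 0.1603] [157. 194.]
top stain_bottle 0.7 [ 0.3413 -0.205   0.0029] [331. 260.]
top stain_bottle 0.67 [ 0.3981 -0.3573 -0.002 ] [381. 242.]
top stain_bottle 0.49 [ 0.4161 -0.1234  0.0024] [304. 234.]
top stain_bottle 0.39 [0.4985 0.2794 0.1608] [158. 194.]
go [ 0.002  -0.0004  0.0089] [ 0.      0.     -0.0018]
```

View pics/o_crop.png

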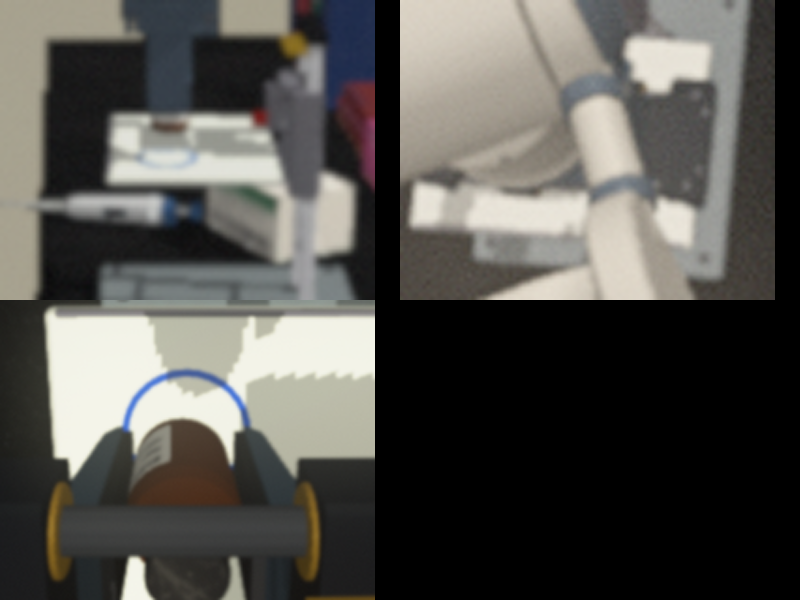

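In the wrist view (lower left) the ring's centre is about 2 mm right (+y) of the bottle; in the side view the two are aligned within about 1 mm (bottle at column 245, ring at 244.8). I correct and lower.

```bash
python3 -m inch '[[1,0.001,0.002,0,0,0,0],[1,0.002,0.0035,0.005,0,0,0],[1,0.002,0.0035,0.01,0,0,0],[1,0.002,0.0035,0.016,0,0,0],[1,0.002,0.0035,0.022,0,0,0],[1,0.002,0.0035,0.028,0,0,0],[1,0.002,0.0035,0.034,0,0,0],[1,0.002,0.0035,0.038,0,0,0],[1,0.002,0.0035,0.04,0,0,0],[1,0.002,0.0035,0.04,0,0,0]]' 15
python3 -c "
from h import *
look('p',('stain_bottle','shelf_spot'),('side','wrist'))
a=cv2.imread('pics/p_side.png')[100:180,200:300]
w=cv2.imread('pics/p_wrist.png')[140:300,160:360]
o=np.zeros((300,800,3),np.uint8);o[:300,:375]=cv2.resize(a,(375,300),interpolation=2);o[:,400:775]=cv2.resize(w,(375,300),interpolation=2)
cv2.imwrite('pics/p_crop.png',o)
"
```

```text
clock: 46.35
tcp_pos: [0.497, 0.2794, 0.1843]
orientation: [-3.142, -0.0, 3.097]
wrist_force: [-0.6, -0.2, -1.3]
grip_width: 0.0319
tcp [0.497  0.2794 0.1843] [-3.1415 -0.0002  3.0971] F [-0.6299 -0.1522 -1.2725]
side stain_bottle 0.8 [ 0.3987 -0.3546  0.0021] [213. 309.]
side stain_bottle 0.76 [ 0.3428 -0.2102  0.0018] [189. 270.]
side stain_bottle 0.57 [ 0.4128 -0.1289 -0.0038] [219. 253.]
side stain_bottle 0.54 [0.498  0.2764 0.1646] [244. 141.]
side shelf_spot 0.98 [0.4945 0.2814 0.1586] [243. 142.]
wrist stain_bottle 0.92 [0.4936 0.2794 0.1666] [258. 219.]
```

View pics/p_crop.png

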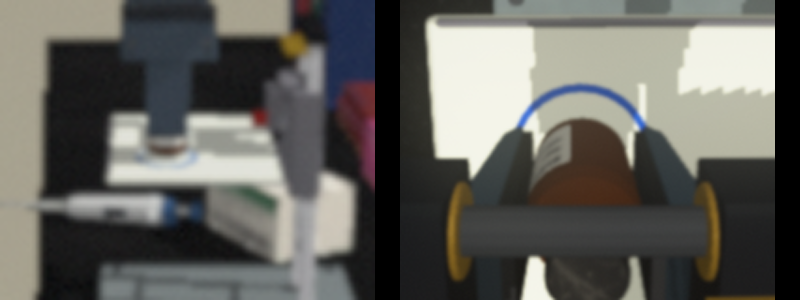

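The ring (wrist crop column 581) and bottle (582) are aligned in y. In x the front gap hints at about 1 mm too far back. Now the final lowering by feel.

```bash
python3 -m inch '[[1,0.002,0,0.001,0,0,0],[1,0.002,0,0.002,0,0,0],[1,0.002,0,0.003,0,0,0],[1,0.002,0,0.004,0,0,0],[1,0.002,0,0.005,0,0,0],[1,0.002,0,0.006,0,0,0],[1,0.002,0,0.006,0,0,0],[1,0.002,0,0.006,0,0,0],[1,0.002,0,0.006,0,0,0],[1,0.002,0,0.006,0,0,0]]' 15
```

```text
clock: 47.65
tcp_pos: [0.4961, 0.2795, 0.1814]
orientation: [3.142, 0.0, 3.097]
wrist_force: [-0.6, 1.9, -1.4]
grip_width: 0.0321
```

```bash
python3 -m inch '[[1,0,0,0.001,0,0,0],[1,0,0,0.002,0,0,0],[1,0,0,0.003,0,0,0],[1,0,0,0.003,0,0,0],[1,0,0,0.003,0,0,0],[1,0,0,0.003,0,0,0],[1,0,0,0.003,0,0,0],[1,0,0,0.003,0,0,0],[1,0,0,0.003,0,0,0],[1,0,0,0.003,0,0,0]]' 15
```

```text
clock: 48.65
tcp_pos: [0.4961, 0.2795, 0.1799]
orientation: [3.142, -0.0, 3.097]
wrist_force: [-0.0, -0.2, -0.7]
grip_width: 0.0318
```

```bash
python3 -m inch '[[1,0,0,0.001,0,0,0],[1,0,0,0.002,0,0,0],[1,0,0,0.003,0,0,0],[1,0,0,0.003,0,0,0],[1,0,0,0.003,0,0,0],[1,0,0,0.003,0,0,0],[1,0,0,0.003,0,0,0],[1,0,0,0.003,0,0,0],[1,0,0,0.003,0,0,0],[1,0,0,0.003,0,0,0]]' 15
```

```text
clock: 49.65
tcp_pos: [0.4961, 0.2794, 0.1784]
orientation: [-3.142, 0.0, 3.097]
wrist_force: [-0.6, -0.3, -1.2]
grip_width: 0.0322
```

```bash
python3 -m inch '[[1,0,0,0.001,0,0,0],[1,0,0,0.002,0,0,0],[1,0,0,0.003,0,0,0],[1,0,0,0.003,0,0,0],[1,0,0,0.003,0,0,0],[1,0,0,0.003,0,0,0],[1,0,0,0.003,0,0,0],[1,0,0,0.003,0,0,0],[1,0,0,0.003,0,0,0],[1,0,0,0.003,0,0,0]]' 15
```

```text
clock: 50.65
tcp_pos: [0.4963, 0.2794, 0.1775]
orientation: [3.141, 0.001, 3.097]
wrist_force: [-0.8, -1.8, 8.5]
grip_width: 0.0319
```

Landed (Fz +8.5 N). I ease up, open, and check before rising.

```bash
python3 -m inch '[[1,0,0,-0.0012,0,0,0],[1,0,0,-0.0016,0,0,0],[1,0,0,-0.0016,0,0,0],[0.55,0,0,-0.0016,0,0,0],[0.5,0,0,-0.0016,0,0,0],[0.45,0,0,-0.0016,0,0,0],[0.4,0,0,-0.0016,0,0,0],[0.4,0,0,-0.0016,0,0,0],[0.4,0,0,-0.0016,0,0,0],[0.4,0,0,-0.0016,0,0,0]]' 15
python3 -c "
from h import *
look('q',('stain_bottle','shelf_spot'),('side','wrist'))
a=cv2.imread('pics/q_side.png')[100:180,200:300]
w=cv2.imread('pics/q_wrist.png')[140:300,160:360]
o=np.zeros((300,800,3),np.uint8);o[:300,:375]=cv2.resize(a,(375,300),interpolation=2);o[:,400:775]=cv2.resize(w,(375,300),interpolation=2)
cv2.imwrite('pics/q_crop.png',o)
"
```

```text
clock: 51.65
tcp_pos: [0.4961, 0.2795, 0.1777]
orientation: [-3.142, -0.0, 3.097]
wrist_force: [-1.1, 0.1, 0.3]
grip_width: 0.0547
tcp [0.4961 0.2795 0.1777] [-3.1416 -0.0001  3.0972] F [-1.1488  0.064   0.2797]
side stain_bottle 0.71 [ 0.3433 -0.208  -0.0032] [189. 271.]
side stain_bottle 0.7 [ 0.4114 -0.1291 -0.0022] [219. 253.]
side stain_bottle 0.59 [0.4985 0.2772 0.157 ] [244. 143.]
side stain_bottle 0.56 [ 0.4005 -0.3601 -0.0016] [214. 312.]
side shelf_spot 0.69 [0.4947 0.28   0.1554] [243. 143.]
wrist stain_bottle 0.85 [0.4937 0.2778 0.1585] [255. 220.]
```

View pics/q_crop.png

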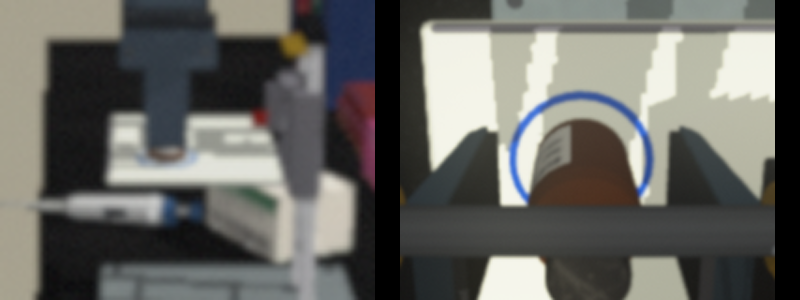

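The bottle stands centred: ring (581,160), bottle axis at about 582, front gap about 9 mm where 9.5 mm is ideal. Rising clear.

```bash
python3 -m inch '[[0.3,0,0,-0.02,0,0,0],[0.3,0,0,-0.05,0,0,0],[0.3,0,0,-0.09,0,0,0],[0.3,0,0,-0.14,0,0,0],[0.3,0,0,-0.19,0,0,0],[0.3,0,0,-0.23,0,0,0],[0.3,0.06,-0.06,-0.25,0,0,0],[0.3,0.15,-0.15,-0.25,0,0,0],[0.3,0.25,-0.25,-0.25,0,0,0],[0.3,0.3,-0.3,-0.25,0,0,0]]'
python3 -c "
from h import *
look('r',('stain_bottle','shelf_spot','shelf_grip','reagent_bottle'),('side','top','wrist'))
a=cv2.imread('pics/r_side.png')[95:235,200:310]
w=cv2.imread('pics/r_wrist.png')
b=cv2.imread('pics/r_top.png')[140:225,105:205]
o=np.zeros((600,800,3),np.uint8);o[:,:400]=cv2.resize(a,(400,600),interpolation=2);o[:300,400:]=cv2.resize(w,(400,300));o[300:,400:]=cv2.resize(b,(400,300),interpolation=2)
cv2.imwrite('pics/r_crop.png',o)
"
```

```text
clock: 52.95
tcp_pos: [0.3525, 0.1486, 0.3032]
orientation: [3.141, 0.001, 3.098]
wrist_force: [0.6, -0.6, 0.7]
grip_width: 0.0638
tcp [0.3525 0.1486 0.3032] [3.1415 0.0008 3.0976] F [ 0.6431 -0.5682  0.694 ]
side stain_bottle 0.92 [ 0.4166 -0.129  -0.0055] [221. 254.]
side stain_bottle 0.88 [ 0.3963 -0.3568  0.0003] [212. 310.]
side stain_bottle 0.83 [ 0.3399 -0.2052 -0.0001] [188. 270.]
side shelf_spot 0.94 [0.4921 0.2811 0.1582] [242. 143.]
side shelf_grip 0.68 [0.5019 0.3868 0.1942] [243. 124.]
side reagent_bottle 0.63 [ 0.4572 -0.0002 -0.0016] [235. 228.]
side reagent_bottle 0.29 [0.4982 0.3841 0.1949] [242. 124.]
top stain_bottle 0.72 [ 0.6273  0.3165 -0.0023] [160. 160.]
top stain_bottle 0.71 [ 0.398  -0.358  -0.0011] [381. 242.]
top stain_bottle 0.64 [0.4946 0.2766 0.1576] [159. 196.]
top stain_bottle 0.48 [ 0.343  -0.2044 -0.0013] [331. 259.]
top shelf_spot 0.6 [0.4976 0.2816 0.161 ] [157. 195.]
top shelf_grip 0.73 [0.5026 0.3891 0.1936] [113. 189.]
top reagent_bottle 0.57 [0.4539 0.0018 0.0039] [262. 220.]
wrist stain_bottle 0.9 [ 0.4135 -0.1253  0.0003] [ 97. 203.]
wrist stain_bottle 0.63 [ 0.3399 -0.2096 -0.004 ] [ 43. 162.]
wrist reagent_bottle 0.66 [ 0.4578 -0.0044 -0.0023] [170. 224.]
```

View pics/r_crop.png

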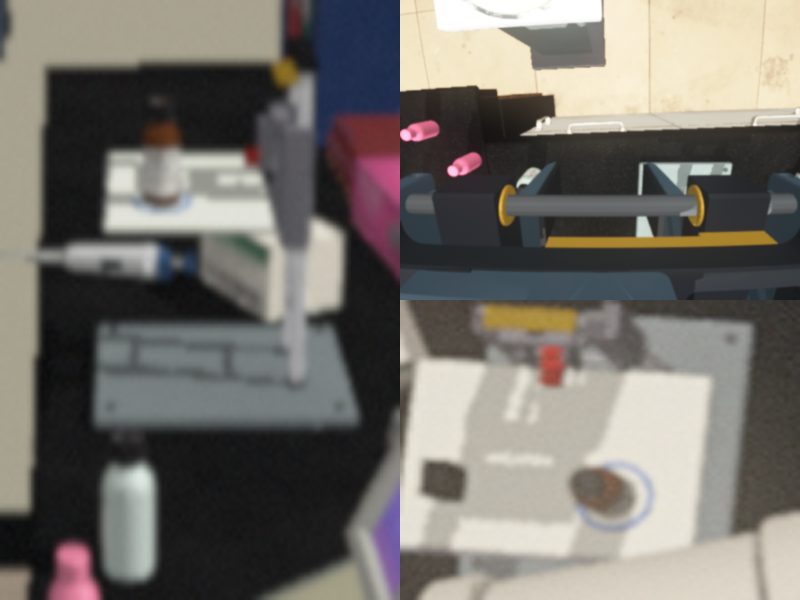

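The bottle stands upright in the ring (side crop (160,170), ring centre about (161,202)), the shelf hangs up, and the pale bottle is in place. The arm is clear, so I hand in.

```bash
python3 -c "
from bench import bot
print(bot.finish_job())"
```

```text
the job is handed in; nothing more can be done
None
```

The job is done and handed in at about 53 s, in the order asked. The amber bottle stands upright in the blue ring on the raised shelf.

**Shelf:** I lifted it by the black grip in small steps until it touched the rubber stop, at roughly 3 N. That was about 0.127 above its lowest position, so the strip sits near its highest setting. I then lowered it slowly until the pawl took the weight, unloaded the jaws and let go. It stayed up at about 0.1125 m.

**Bottle:** I took the amber bottle from among the pink look-alikes, set it down by feel (about 8 N on landing), opened the jaws and moved clear.

**Last checks:**
- The shelf is still up (grip at z ≈ 0.194).
- The bottle looked centred in the ring to within about 1–2 mm from the wrist camera. The networks' own positions for bottle and ring differ by up to 5 mm.
- The reagent bottle and the pink bottles are where they were.

**Disagreements:**
- The seat came about 14.5 mm below the stop contact instead of the expected 12.5 mm. It held after release, so the pawl was in.
- The networks put the grip about 3.5 mm too far left, which gave a brief 22 N sideways pull when I first gripped it. I corrected that.

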